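# Steady the curing box and hold its hood open at the mark

## Task

Swing the curing box's orange-knobbed steadying leg all the way out until it seats in its end stop, and only then raise the hood until its edge is level with the red pointer, and finish holding it there with the gripper's fingers: the hood falls shut if let go, so do not let go at the end. Do not shift the red pointer, and leave the jar, the phone and the screwdriver where they are.

Things in the scene. Friction and masses are not known exactly. Their poses are not given: they have to be found in the camera images.
- curebox: Blue open-topped curing box, fixed to the bench, 180 mm deep (its x), 220 mm wide (its y), 85 mm high. Origin at the centre of its underside; its x points from the front panel (robot side) to the rear, where the hood is hinged, its y to its left, z up. It stands at a different place and yaw each time.
- hood_hinge (a point): Centre of the hood's hinge line on the rear top edge of the box, 90 mm above the bench; the line runs along the box's y. Attitude: the hood's own (the box's axes when shut). The hood is a flat white-framed flap with an amber window, 180 mm (hinge to front edge) by 220 mm, 8 mm thick, 0.25 to 0.5 kg.
- hood_bar (a point): Centre of the hood's black round handle bar, 12 mm thick, 120 mm long, along the hood's y, on two steel arms 110 mm apart. From the hinge it lies at x = -205 mm, z = +34 mm in the hood's frame: 25 mm ahead of the hood's front edge and 124 mm above the bench when shut. Free all round (nothing within 30 mm below it); it may turn between the fingers.
- hood (a joint): Opening angle of the hood, rad: 0 shut (its start), growing as the front edge rises about the hinge line, up to 1.4. The hinge is almost free: the hood falls shut when let go.
- mark (a joint): Angle of the red pointer, rad, on the same hinge line and counted the same way as the hood's: the hood is at the mark when both values agree. 0.5 to 0.9, different each time. The pointer is stiff and stays where it is unless pushed.
- mark_tip (a point): Red ball, 16 mm across, at the tip of the red pointer: a thin red rod beside the left (+y) edge of the hood, 132 mm left of the box's middle, its tip 176 mm from the hinge line. A yellow tab on the hood's left front corner comes level with the ball at the mark. Attitude: the pointer's own.
- leg_knob (a point): Upright orange round knob, 16 mm thick, standing at the outer end of the aluminium leg, from 20 to 100 mm above the bench; this point lies on its axis at 80 mm height. Free all round; may turn between the fingers.
- leg_hinge (a point): Point on the leg's upright hinge axis, at the right front corner of the box, 80 mm above the bench; the knob is 120 mm from this axis.
- leg (a joint): Swing of the leg, rad: 0 folded along the box's right side (pointing to the box's +x), growing clockwise seen from above; 1.57 is straight out to the right (box's -y), at its end stop. Starts at 0.45 to 0.75. The hinge is stiff: the leg stays where it is left, and moving it takes about 1.5 N at the knob.
- jar_mid (a point): Bystander: small amber jar, 40 mm across, 50 mm high; its centre. On the bench to the right rear of the box.
- phone_mid (a point): Bystander: black phone lying flat, 150 by 73 by 9 mm; its centre. To the left of the box.
- screwdriver: Bystander: screwdriver about 170 mm long lying behind the box; origin near its middle on the bench.

How it is judged:
On the way, in this order (a step that is already met when the one before it is completed fails the run):
1. the leg is seated in its end stop, the hood still shut (value of joint leg above 1.5 rad and value of joint hood below 0.12 rad), for 0.3 s.
2. the fingers hold the hood at the red pointer (angle between the x axis of hood_bar and the x axis of mark_tip, either way round below 0.07 rad and contact force between the fingers and hood above 0.5 N), for 0.3 s.
At the end, for the whole second after the job is handed in: The hood is held still by the fingers (contact over 0.5 N) within 0.07 rad (4 degrees) of the red pointer; the leg is within 0.07 rad of its end stop; the pointer has not been shifted by 10 mm, nor the jar, phone or screwdriver by 20 mm (all of step 2 and velocity of joint hood between -0.08 and 0.08 rad/s and value of joint leg above 1.5 rad and distance of mark_tip from where it was at the start of the episode below 0.01 m and distance of each of jar_mid, phone_mid, screwdriver from where it was at the start of the episode below 0.02 m); the arm keeps its last pose, push and grip.
It fails at once if the hood is raised before the leg is out (value of joint hood above 0.12 rad and value of joint leg below 1.4 rad).
It fails at once if the red pointer is shifted (distance of mark_tip from where it was at the start of the episode above 0.01 m).
It fails at once if the jar, phone or screwdriver is shifted (distance of any of jar_mid, phone_mid, screwdriver from where it was at the start of the episode above 0.02 m).
It also fails if it takes over 51 s, if anything falls off the work surface, if the arm or the gripper's body presses on something with over 40 N, if the wrist force passes 120 N, or if a joint passes its speed limit or range.

## Robot

A 7-joint arm with a two-finger parallel gripper is mounted at the origin on the work surface. World frame = base frame: x ahead of the robot, y to its left, z up, the work surface at z = 0. Lengths are in m, angles in rad, forces in N, time in s.
With the tool pointing down it reaches from about 0.4 to 0.9 m from the base axis. Payload 5.6 kg.
Tool frame: the origin (TCP) lies at the very end of the fingers, on their centre line; the grasp point (between the pads) lies 19 mm behind it; z points along the fingers, y is the line along which they close (so a half turn about z gives the same grasp; the last joint's range is limited). The gripper opens to 92 mm and grips with 3 to 60 N. Pads are 20 mm wide; open, the fingers measure 128 mm over their backs; the gripper's body (75 mm by 189 mm) begins 69 mm behind the grasp point.
Start: joints at [-1.319, 0.468, -0.012, 1.603, 0.006, 1.071, -0.056], TCP at [0.189, 0.622, 0.215] pointing down, gripper open.
Joint ranges: [-2.53, 2.53], [-0.31, 2.02], [-1.57, 1.55], [0.28, 2.44], [-1.29, 4.43], [0.15, 1.84], [-2.92, 2.92]. Speed limits (rad/s): [2.57, 2.57, 3.14, 3.14, 3.14, 3.14, 3.14].

## Interface

Orientations are given as a unit quaternion [w, x, y, z].
In Python, from station import monitor, viewer, job gives the robot as it stands. The module is installed in compiled form; this text tells all that it offers.
- The arm moves only by the tool servo_tool, never from a script. Its argument "moves" is a list of rows, each a list of 5 numbers: the opening, from 0 (shut) to 1 (fully open), then the shift along the tool's x, y, z in cm, then the turn about the tool's z in degrees. In form: [[fingers, x, y, z, spin], ...]. A call has 1 to 8 rows; each row is the pose to reach, as a shift and turn from the pose commanded when the call began, along the tool's axes at that moment; what a row does not reach only later rows make up. A row lasts 1/8 s, in which the tool goes at most 62.5 mm and 10.7 degrees, less where a joint would pass 70% of its speed; a pose out of reach is approached as far as the arm can. A call with a gripper value outside its range is refused whole. The fingers move at their own pace and stop on an object; "force" is the grip in N (left out, the last holds). Time passes only in rows, so rows that repeat a pose let the fingers close. It gives the time, the measured TCP pose, the force, the opening and the grip force at its end, in the units of the state.
- monitor.get_obs(): the state, without advancing time (a new reading comes with each control period).
- viewer.grab_frame(name): name is "scene" or "top" or "wrist"; returns a dict with "img" (384x512x3 uint8, red, green, blue), "z_map" (384x512 float32, m along the optical axis (not along the pixel's ray), 0 where there is no reading), "fx", "fy", "cx", "cy" (pixels), "R" (3x3) and "t" (3): a world point X has camera coordinates R X + t. Camera axes: x right, y down, z forward; pixel columns grow to the right and rows downward; lengths in m; the calibration is good to about 2 mm. A picture is of the moment at which its call begins.
- job.sign_off(): hands the job in; it is judged then, once.
The state is a dict: "time": time; "joint_pos": joint angles; "joint_velocities": joint speeds; "joint_efforts": joint torques, N m; "ee_pos": TCP position; "ee_rot": TCP orientation; "ft_force": force on the tool from outside, world axes, zero at the start; "wrist_torque": the same for the moment, N m; "width": finger opening in m; "gripper_force": force on a finger pad.
Only numpy, scipy, OpenCV 4.12 (cv2) and the standard library are available. Lean on these libraries where they do the work, as an engineer would, in place of code of your own. Each camera call takes 0.05 s, during which the arm holds its last target. There are 200 camera calls.

## Working session

There is one attempt and no reset: what is moved stays moved. The work goes in short steps, Python scripts to look and compute and a tool call to move; the robot and the scene stay as the last step left them, time stands still between calls to the robot, and variables do not carry over. Pictures are saved under pics/ and viewed, at most 10 in all, crops included, and the job is handed in when it is done.

Besides the shell and the picture viewer there is one more tool, called after "Emit:" in YAML: its name, and indented under it one key for each argument. servo_tool: Moves the arm, as the interface text tells. Its arguments: {"type":"object","properties":{"moves":{"type":"array"},"force":{"type":"number"}},"required":["moves"]}

```bash
mkdir -p pics
cat > h.py <<'E'
import numpy as np, cv2
from station import monitor, viewer, job
def pts(f):
    z=f["z_map"].astype(float); v,u=np.indices(z.shape)
    c=np.stack([(u-f["cx"])/f["fx"]*z,(v-f["cy"])/f["fy"]*z,z],-1)
    return (c-f["t"])@np.asarray(f["R"])
E
python3 - <<'E'
from h import *
import pickle
d={}
for n in("scene","top"):
    f=viewer.grab_frame(n); d[n]=f
pickle.dump(d,open("f0.pkl","wb"))
for n in d:
    cv2.imwrite(f"pics/{n}0.png",d[n]["img"][...,::-1]); f=d[n];print(n,f["fx"],np.round(-np.asarray(f["R"]).T@f["t"],3))
o=monitor.get_obs();print(o["time"],o["ee_pos"],o["ee_rot"],o["width"])
E
```

```text
scene 487.7513177274571 [ 1.142 -0.246  1.053]
top 369.95259365732784 [0.506 0.076 0.813]
0.1 [0.18875552 0.62144178 0.21373616] [-7.42828846e-05  1.46897043e-01  9.89151454e-01 -8.08537201e-04] 0.09195660976499677
```

View pics/scene0.png

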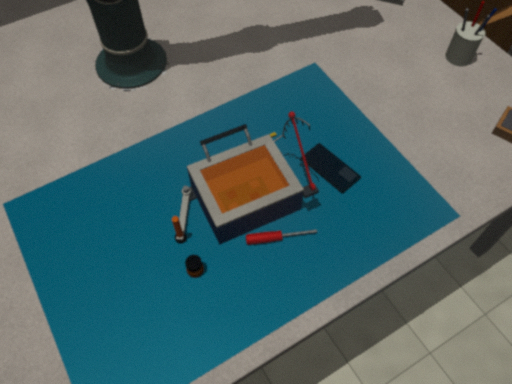

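View pics/top0.png

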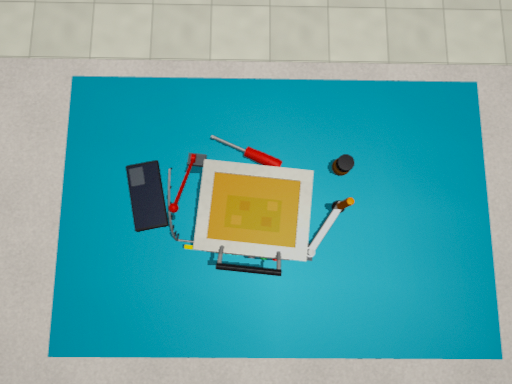

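The top view shows the box near (255,210), the bar at (249,269), the knob at (350,202), the leg hinge at (312,252), the red ball at (174,208), the pointer pivot at (193,160), the jar at (343,165), the phone at (147,196) and the screwdriver at (247,152).

```bash
cat > m.py <<'E'
from h import *
import pickle
f=pickle.load(open("f0.pkl","rb"))["top"]; P=pts(f); I=f["img"].astype(int); hsv=cv2.cvtColor(f["img"],cv2.COLOR_RGB2HSV)
R=np.asarray(f["R"]);C=-R.T@f["t"]
def ray(u,v,z):
    d=R.T@np.array([(u-f["cx"])/f["fx"],(v-f["cy"])/f["fy"],1]); return C+d*(z-C[2])/d[2]
def comp(m,box):
    u0,v0,u1,v1=box; k=np.zeros(m.shape,bool);k[v0:v1,u0:u1]=m[v0:v1,u0:u1]; return k
H,S,V=hsv[...,0],hsv[...,1],hsv[...,2]
# hood: height-based (points at ~0.094)
m=comp((P[...,2]>.085)&(P[...,2]<.105)&(((S<60)&(V>120))|((H<30)&(H>10)&(S>100))),(194,155,318,265))
m=cv2.morphologyEx(m.astype(np.uint8),cv2.MORPH_OPEN,np.ones((9,9)))
c=max(cv2.findContours(m,0,1)[0],key=cv2.contourArea)
w=np.array([ray(u,v,.094)[:2] for u,v in c[:,0]],np.float32)
r=cv2.minAreaRect(w);b=cv2.boxPoints(r);print("hood rect",r,"\n",b.round(4), "z",np.median(P[m>0][:,2]))
def rep(n,m):
    v,u=np.nonzero(m);print(n,len(u),"uv",u.mean().round(1),v.mean().round(1),"med",np.median(P[m],0).round(4),"zmax",P[m][:,2].max().round(4));return u.mean(),v.mean()
u,v=rep("bar",comp((V<60)&(P[...,2]>.1),(210,255,290,285)))
mb=comp((V<60)&(P[...,2]>.1),(210,255,290,285));vv,uu=np.nonzero(mb);pw=np.array([ray(a,b,.126)[:2] for a,b in zip(uu,vv)],np.float32);print("bar rect",cv2.minAreaRect(pw))
u,v=rep("knob",comp((H<20)&(S>120)&(V>120)&(P[...,2]>.09),(325,190,365,220)));print(ray(u,v,.1))
ball=comp(((H<8)|(H>172))&(S>150)&(V>90),(165,198,182,216));u,v=rep("ball",ball)
u,v=rep("leg",comp((S<70)&(V>120)&(P[...,2]>.005),(300,205,345,262)))
for n,(u,v) in dict(ball=(174,208),mid=(183,185),piv=(193,160),leghinge=(312,252)).items():print(n,P[v-1:v+2,u-1:u+2,2].round(3).tolist())
E
python3 m.py
```

```text
hood rect ((0.5911768674850464, 0.05451738089323044), (0.21954835951328278, 0.1797151416540146), 84.66140747070312) 
 [[ 0.4915 -0.0464]
 [ 0.6704 -0.0631]
 [ 0.6909  0.1555]
 [ 0.5119  0.1722]] z 0.09209650078873631
bar 330 uv 247.0 268.8 med [0.4768 0.0685 0.1284] zmax 0.8135
bar rect ((0.47677668929100037, 0.06483682990074158), (0.11796323955059052, 0.01031006034463644), 84.62390899658203)
knob 13 uv 349.3 201.2 med [ 0.6079 -0.1327  0.0993] zmax 0.1003
[ 0.60717403 -0.13239207  0.1       ]
ball 79 uv 173.6 205.9 med [0.5777 0.1862 0.2265] zmax 0.2312
leg 886 uv 312.3 231.0 med [ 0.5512 -0.052   0.0913] zmax 0.8135
ball [[0.23, 0.227, 0.228], [0.229, 0.229, 0.227], [0.226, 0.229, 0.227]]
mid [[0.17, 0.171, -0.001], [0.176, 0.171, -0.0], [0.177, 0.172, -0.001]]
piv [[0.099, 0.099, 0.093], [0.102, 0.099, 0.092], [0.105, 0.093, 0.09]]
leghinge [[0.037, 0.034, 0.036], [0.035, 0.034, 0.034], [0.813, 0.038, 0.033]]
```

```bash
cat >> h.py <<'E'
from scipy.spatial.transform import Rotation as Ro
xb=np.array([.9957,-.093,0]);yb=np.array([.093,.9957,0]);hinge=np.array([.6807,.0462,.09])
def go(*targets):
    o=monitor.get_obs();q=o["ee_rot"];M=Ro.from_quat([*q[1:],q[0]])
    y=M.as_matrix()[:,1];print("ee",o["ee_pos"].round(4),"yaw of y",np.degrees(np.arctan2(y[1],y[0])).round(2),"F",np.round(o["ft_force"],2),"w",round(o["width"],4),"g",o["gripper_force"],"t",o["time"],"j",np.round(o["joint_pos"],2))
    for T in targets: print(np.round(T,4),"->cm",(100*M.inv().apply(np.array(T)-o["ee_pos"])).round(2))
E
cat > m2.py <<'E'
exec(open("m.py").read().split("# hood:")[0])
k=np.array([.6072,-.1324,.08])
m=comp((V<70)&(P[...,2]>.03),(330,150,358,180));print("jar",np.median(P[m],0))
m=comp((S<70)&(V>110)&(P[...,2]>.015)&(P[...,2]<.06),(300,205,345,265))
v,u=np.nonzero(m);z=np.median(P[m][:,2]);Q=P[m];print("leg z",z)
vx,vy,x0,y0=cv2.fitLine(Q[:,:2].astype(np.float32),cv2.DIST_HUBER,0,.001,.001).ravel();a=np.degrees(np.arctan2(vy,vx));print("dir",a)
s=np.array([vx,vy]);s*=np.sign(s[0])
pr=(Q[:,:2]-k[:2])@s;print("knob-off", np.cross(s,np.array([x0,y0])-k[:2]),"extent",pr.min(),pr.max())
LH=k-.12*np.array([*s,0]);d=LH-hinge;print("hinge leg",LH,"box",d@xb+.09,d@yb,"angle",np.arctan2(-(s@yb[:2]),s@xb[:2]))
for th in (.66,.85,1.05,1.25,1.4,1.5,1.57):
    print(th,(LH+.12*(np.cos(th)*xb-np.sin(th)*yb)).round(4))
from h import go
go([.35,.3,.25],[k[0],k[1],.2],[k[0],k[1],.061])
E
python3 m2.py
```

```text
jar [ 0.69636739 -0.13924445  0.0488351 ]
leg z 0.019653752911269043
dir -33.764565
knob-off 0.0005710134429702529 extent -0.1285262666153847 -0.0021264457401341673
hinge leg [ 0.50744059 -0.06570621  0.08      ] box -0.07210711361589431 -0.1275381429407787 angle 0.4961713461849817
0.66 [ 0.595  -0.1478  0.08  ]
0.85 [ 0.5779 -0.1628  0.08  ]
1.05 [ 0.5572 -0.1749  0.08  ]
1.25 [ 0.5345 -0.1826  0.08  ]
1.4 [ 0.5168 -0.1853  0.08  ]
1.5 [ 0.5048 -0.1857  0.08  ]
1.57 [ 0.4964 -0.1852  0.08  ]
ee [0.1888 0.6214 0.2137] yaw of y 73.11 F [ 0.37 -0.65  0.34] w 0.092 g 0.0 t 0.1 j [-1.32  0.47 -0.01  1.6   0.01  1.07 -0.06]
[0.35 0.3  0.25] ->cm [-24.77 -26.08  -3.58]
[ 0.6072 -0.1324  0.2   ] ->cm [-61.95 -59.97   1.48]
[ 0.6072 -0.1324  0.061 ] ->cm [-61.94 -59.95  15.38]m2.py:8: DeprecationWarning: Arrays of 2-dimensional vectors are deprecated. Use arrays of 3-dimensional vectors instead. (deprecated in NumPy 2.0)
  pr=(Q[:,:2]-k[:2])@s;print("knob-off", np.cross(s,np.array([x0,y0])-k[:2]),"extent",pr.min(),pr.max())
```

Emit:
servo_tool:
  moves:
    - [0.6,-5,-3,-3.5,0]
    - [0.6,-10,-8,-3.5,0]
    - [0.6,-15,-14,-3.5,0]
    - [0.6,-20,-20,-3.5,0]
    - [0.6,-25,-26,-3.5,0]
    - [0.6,-29,-30,-3.5,0]
    - [0.6,-33,-34,-3.5,0]
    - [0.6,-37,-38,-3.5,0]
  force: 20

```text
time: 1.1
ee_pos: [0.4137, 0.1858, 0.2496]
ee_rot: [0.0, 0.147, 0.989, 0.0]
ft_force: [0.4, 1.0, -0.6]
width: 0.0551
gripper_force: 0.0
```

```bash
python3 -c "
from h import *
go([.6072,-.1324,.2],[.6072,-.1324,.061])"
```

```text
ee [0.4137 0.1858 0.2496] yaw of y 73.11 F [ 0.41  1.02 -0.59] w 0.0551 g 0.0 t 1.1 j [-0.73  0.08  0.25  2.04 -0.02  1.02  0.81]
[ 0.6072 -0.1324  0.2   ] ->cm [-27.76 -24.83   4.96]
[ 0.6072 -0.1324  0.061 ] ->cm [-27.76 -24.84  18.86]
```

Emit:
servo_tool:
  moves:
    - [0.6,-4,-4,0,0]
    - [0.6,-8,-8,0,0]
    - [0.6,-12,-12,0,0]
    - [0.6,-16,-16,0,0]
    - [0.6,-20,-20,0,0]
    - [0.6,-24,-23,2,0]
    - [0.6,-27,-24.5,4,0]
    - [0.6,-27,-24.5,5,0]

```text
time: 2.1
ee_pos: [0.6002, -0.1274, 0.1976]
ee_rot: [-0.001, 0.148, 0.989, -0.001]
ft_force: [-0.1, 0.9, -0.7]
width: 0.0549
gripper_force: 0.0
```

```bash
python3 -c "
from h import *
for n in('wrist','scene'):
    f=viewer.grab_frame(n);cv2.imwrite(f'pics/{n}1.png',f['img'][...,::-1]);P=pts(f);hsv=cv2.cvtColor(f['img'],cv2.COLOR_RGB2HSV)
    m=(hsv[...,0]<16)&(hsv[...,0]>4)&(hsv[...,1]>120)&(hsv[...,2]>60)&(P[...,2]>.03)&(P[...,1]<-.09)&(P[...,2]<.13)&(np.abs(P[...,0]-.6)<.06)
    if m.sum():
        Q=P[m];print(n,m.sum(),Q.mean(0),Q[Q[:,2]>.095].mean(0),Q.min(0),Q.max(0))
go([.6072,-.1324,.2],[.6072,-.1324,.061])"
```

```text
wrist 164 [ 0.60646539 -0.13626491  0.09951782] [ 0.60646539 -0.13626491  0.09951782] [ 0.59973093 -0.14336337  0.09637931] [ 0.61365786 -0.12939564  0.10167167]
scene 106 [ 0.6141231  -0.13757061  0.07364228] [ 0.61167832 -0.13726124  0.09888722] [ 0.60334439 -0.14375952  0.03054372] [ 0.61916641 -0.13012952  0.10244383]
ee [ 0.599  -0.1245  0.1978] yaw of y 73.1 F [-0.05  0.5   0.4 ] w 0.0555 g 0.0 t 2.2 j [-0.21  0.44  0.48  1.74 -0.23  1.02  1.63]
[ 0.6072 -0.1324  0.2   ] ->cm [-1.01 -0.52 -0.22]
[ 0.6072 -0.1324  0.061 ] ->cm [-1.06 -0.52 13.68]
```

View pics/wrist1.png

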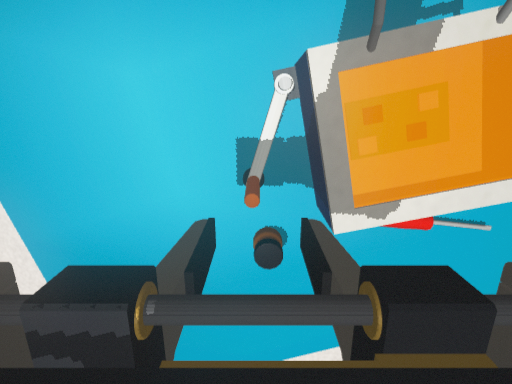

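The wrist view shows the knob at (252,198), the leg's hinge cap at (284,83), and the jar at (268,245), beyond the knob and clear of it.

```bash
python3 -c "
from h import *
f=viewer.grab_frame('wrist');P=pts(f)
c=P[80:87,281:288].reshape(-1,3);print('cap',np.median(c,0))
k=np.array([.6068,-.1362,.08]);LH=np.median(c,0);d=LH-hinge;print('len',np.hypot(*(k-LH)[:2]),'box',d@xb+.09,d@yb,'ang',np.arctan2(-(k-LH)@yb,(k-LH)@xb))
for th in(.9,1.2,1.4,1.57,1.62):
    p=LH+.12*(np.cos(th)*xb-np.sin(th)*yb);p[2]=.061;go(p)
go([k[0],k[1],.2],[k[0],k[1],.061])"
```

```text
cap [ 0.50679478 -0.06691036  0.03593019]
len 0.12166387771420677 box -0.07263816868934328 -0.12879717155438183 ang 0.5127866289330154
ee [ 0.5995 -0.124   0.1989] yaw of y 73.16 F [ 0.71 -0.34  0.59] w 0.0549 g 0.0 t 2.25 j [-0.21  0.44  0.48  1.74 -0.23  1.02  1.63]
[ 0.5723 -0.1674  0.061 ] ->cm [ 1.31 -4.95 13.79]
ee [ 0.5995 -0.124   0.1989] yaw of y 73.16 F [ 0.71 -0.34  0.59] w 0.0549 g 0.0 t 2.25 j [-0.21  0.44  0.48  1.74 -0.23  1.02  1.63]
[ 0.5397 -0.1823  0.061 ] ->cm [ 4.   -7.32 13.8 ]
ee [ 0.5995 -0.124   0.1989] yaw of y 73.16 F [ 0.71 -0.34  0.59] w 0.0549 g 0.0 t 2.25 j [-0.21  0.44  0.48  1.74 -0.23  1.02  1.63]
[ 0.5161 -0.1866  0.061 ] ->cm [ 6.14 -8.41 13.8 ]
ee [ 0.5995 -0.124   0.1989] yaw of y 73.16 F [ 0.71 -0.34  0.59] w 0.0549 g 0.0 t 2.25 j [-0.21  0.44  0.48  1.74 -0.23  1.02  1.63]
[ 0.4957 -0.1864  0.061 ] ->cm [ 8.09 -8.98 13.81]
ee [ 0.5995 -0.124   0.1989] yaw of y 73.16 F [ 0.71 -0.34  0.59] w 0.0549 g 0.0 t 2.25 j [-0.21  0.44  0.48  1.74 -0.23  1.02  1.63]
[ 0.4898 -0.1857  0.061 ] ->cm [ 8.68 -9.09 13.81]
ee [ 0.5995 -0.124   0.1989] yaw of y 73.16 F [ 0.71 -0.34  0.59] w 0.0549 g 0.0 t 2.25 j [-0.21  0.44  0.48  1.74 -0.23  1.02  1.63]
[ 0.6068 -0.1362  0.2   ] ->cm [-1.05 -0.96 -0.11]
[ 0.6068 -0.1362  0.061 ] ->cm [-1.08 -0.96 13.79]
```

Emit:
servo_tool:
  moves:
    - [0.6,-1,-1,3,0]
    - [0.6,-1,-1,7,0]
    - [0.6,-1,-1,11,0]
    - [0.6,-1,-1,13.8,0]
    - [0.6,-1,-1,13.8,0]
    - [0,-1,-1,13.8,0]
    - [0,-1,-1,13.8,0]
    - [0,-1,-1,13.8,0]
  force: 20

```text
time: 3.25
ee_pos: [0.6078, -0.1376, 0.0628]
ee_rot: [0.001, 0.147, 0.989, 0.0]
ft_force: [0.3, -0.9, 0.1]
width: 0.0273
gripper_force: 0.0
```

```bash
python3 -c "
from h import *
L=np.array([.5068,-.0669,.061])
for th in(.51,.7,.85,1,1.15,1.3,1.45,1.57,1.65):
    go(L+.12*(np.cos(th)*xb-np.sin(th)*yb))" | awk '!/^ee/||!s++'
```

```text
ee [ 0.6078 -0.1376  0.0628] yaw of y 73.11 F [ 0.32 -0.87  0.12] w 0.0273 g 0.0 t 3.25 j [-0.13  0.63  0.41  1.8  -0.34  0.78  1.73]
[ 0.6056 -0.135   0.061 ] ->cm [0.28 0.19 0.18]
[ 0.591  -0.1524  0.061 ] ->cm [ 1.18 -1.91  0.18]
[ 0.5773 -0.164   0.061 ] ->cm [ 2.15 -3.42  0.18]
[ 0.562  -0.1735  0.061 ] ->cm [ 3.34 -4.76  0.18]
[ 0.5454 -0.1805  0.061 ] ->cm [ 4.72 -5.92  0.17]
[ 0.528 -0.185  0.061] ->cm [ 6.26 -6.86  0.17]
[ 0.5101 -0.1869  0.061 ] ->cm [ 7.91 -7.55  0.17]
[ 0.4957 -0.1864  0.061 ] ->cm [ 9.3  -7.93  0.16]
[ 0.4862 -0.1851  0.061 ] ->cm [10.25 -8.08  0.16]
```

Emit:
servo_tool:
  moves:
    - [0,0,0,0,0]
    - [0,0,0,0,0]
    - [0,0,0,0,0]
    - [0,0.4,-0.7,0,0]

```text
time: 3.75
ee_pos: [0.6031, -0.1428, 0.0622]
ee_rot: [0.002, 0.147, 0.989, 0.0]
ft_force: [4.7, 1.0, 2.5]
width: 0.0153
gripper_force: 20.0
```

Emit:
servo_tool:
  moves:
    - [0,0.8,-1.3,0,0]
    - [0,1.3,-2.0,0,0]
    - [0,1.8,-2.7,0,0]
    - [0,2.4,-3.4,0,0]
    - [0,2.95,-4.05,0,0]
    - [0,3.6,-4.65,0,0]
    - [0,4.3,-5.2,0,0]
    - [0,5.1,-5.7,0,0]

```text
time: 4.75
ee_pos: [0.5357, -0.1829, 0.062]
ee_rot: [0.0, 0.147, 0.989, 0.0]
ft_force: [4.7, -0.4, 6.2]
width: 0.0157
gripper_force: 20.0
```

```bash
python3 -c "
from h import *
L=np.array([.5068,-.0669,.061])
for th in(1.3,1.45,1.57,1.65):
    go(L+.12*(np.cos(th)*xb-np.sin(th)*yb))" | awk '!/^ee/||!s++'
```

```text
ee [ 0.5357 -0.1829  0.062 ] yaw of y 73.11 F [ 4.66 -0.41  6.18] w 0.0157 g 19.999684989452362 t 4.75 j [-0.05  0.55  0.42  1.94 -0.33  0.71  1.84]
[ 0.528 -0.185  0.061] ->cm [ 0.68 -0.42  0.1 ]
[ 0.5101 -0.1869  0.061 ] ->cm [ 2.33 -1.12  0.1 ]
[ 0.4957 -0.1864  0.061 ] ->cm [ 3.72 -1.49  0.1 ]
[ 0.4862 -0.1851  0.061 ] ->cm [ 4.67 -1.65  0.1 ]
```

Emit:
servo_tool:
  moves:
    - [0,0.7,-0.4,0,0]
    - [0,1.5,-0.8,0,0]
    - [0,2.3,-1.1,0,0]
    - [0,3.0,-1.3,0,0]
    - [0,3.7,-1.5,0,0]
    - [0,4.2,-1.6,0,0]
    - [0,4.4,-1.6,0,0]
    - [0,4.4,-1.6,0,0]

```text
time: 5.75
ee_pos: [0.4899, -0.1859, 0.0619]
ee_rot: [0.001, 0.147, 0.989, -0.0]
ft_force: [5.2, -2.2, 3.2]
width: 0.0155
gripper_force: 20.0
```

```bash
python3 -c "
from h import *
k=monitor.get_obs()['ee_pos'];d=k-np.array([.5068,-.0669,.061]);print('leg',np.arctan2(-d@yb,d@xb),np.hypot(d[0],d[1]));go()"
```

```text
leg 1.6187379338100703 0.12020457897768258
ee [ 0.4899 -0.1859  0.0619] yaw of y 73.12 F [ 5.24 -2.25  3.19] w 0.0155 g 19.999801218509674 t 5.75 j [-0.04  0.5   0.42  2.04 -0.32  0.66  1.87]
```

Emit:
servo_tool:
  moves:
    - [0,0.4,0,0,0]
    - [0,0.8,0,0,0]
    - [0,0.8,0,0,0]
    - [0,0.8,0,0,0]

```text
time: 6.25
ee_pos: [0.4876, -0.1852, 0.0624]
ee_rot: [0.006, 0.146, 0.989, -0.002]
ft_force: [18.6, -6.1, -10.6]
width: 0.0151
gripper_force: 19.0
```

```bash
python3 -c "
from h import *
k=monitor.get_obs()['ee_pos'];d=k-np.array([.5068,-.0669,.061]);print('leg',np.arctan2(-d@yb,d@xb),np.hypot(d[0],d[1]));go()
f=viewer.grab_frame('top');cv2.imwrite('pics/top2.png',f['img'][...,::-1])"
```

```text
leg 1.6387026024686404 0.11989651471092955
ee [ 0.4876 -0.1852  0.0624] yaw of y 73.18 F [ 18.61  -6.1  -10.58] w 0.0151 g 18.97719383239746 t 6.25 j [-0.04  0.49  0.42  2.06 -0.32  0.64  1.87]
```

View pics/top2.png

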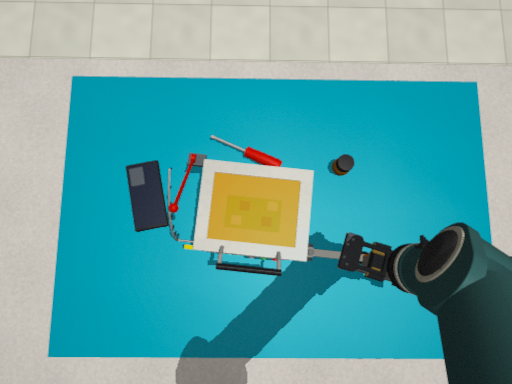

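The leg now points straight out from the box's right front corner, at about (325,254), and the 19 N reaction confirms it is at the stop. The hood is shut and nothing else has moved.

Emit:
servo_tool:
  moves:
    - [0,-0.5,0,0,0]
    - [0,-0.8,0,0,0]
    - [0.5,-0.8,0,0,0]
    - [0.5,-0.8,0,0,0]
    - [0.5,-0.8,0,0,0]
    - [0.5,-0.8,0,-4,0]
    - [0.5,-0.8,0,-9,0]
    - [0.5,-0.8,0,-14,0]

```text
time: 7.3
ee_pos: [0.4882, -0.1852, 0.2025]
ee_rot: [-0.001, 0.147, 0.989, -0.0]
ft_force: [0.2, 0.2, 0.0]
width: 0.046
gripper_force: 0.0
```

```bash
python3 -c "
from h import *
go([.4766,.0653,.2])"
```

```text
ee [ 0.4882 -0.1852  0.2025] yaw of y 73.11 F [0.16 0.16 0.04] w 0.046 g 0.0 t 7.3 j [-0.14  0.28  0.52  1.95 -0.17  0.95  1.74]
[0.4766 0.0653 0.2   ] ->cm [ 8.39 23.63  0.26]
```

Emit:
servo_tool:
  moves:
    - [0.45,1,3,0,10]
    - [0.45,2,6,0,20]
    - [0.45,3,9,0,30]
    - [0.45,4,12,0,40]
    - [0.45,5.4,15,0,50]
    - [0.45,6.8,18,0,60]
    - [0.45,7.6,21,0,70]
    - [0.45,8.4,23.6,0,78.4]

```text
time: 8.3
ee_pos: [0.4766, 0.0659, 0.2013]
ee_rot: [-0.0, 0.74, 0.672, -0.0]
ft_force: [0.9, 0.2, -0.7]
width: 0.0411
gripper_force: 0.0
```

```bash
python3 -c "
from h import *
f=viewer.grab_frame('wrist');cv2.imwrite('pics/w3.png',f['img'][...,::-1]);P=pts(f)
m=(P[...,2]>.11)&(P[...,2]<.14)&(f['img'].max(2)<70)&(abs(P[...,0]-.477)<.03)&(abs(P[...,1]-.065)<.08)
v,u=np.nonzero(m);Q=P[m];print(len(u),u.mean(),v.mean(),Q.mean(0),Q.min(0),Q.max(0))
d=Q-hinge;print('box x,y,z',np.percentile(d@xb,[5,50,95]),np.percentile(d@yb,[1,50,99]))
b=hinge-.205*xb;b[2]=.105;go(b)"
```

```text
1135 258.68546255506607 190.32334801762116 [0.47696568 0.07122473 0.12858463] [0.46516639 0.00353866 0.1233649 ] [0.4863834  0.12244027 0.13159301]
box x,y,z [-0.2102797  -0.20481579 -0.20045608] [-0.06015881  0.01664546  0.05679992]
ee [0.4765 0.0696 0.2011] yaw of y -5.55 F [-0.1   2.23 -0.13] w 0.0415 g 0.0 t 8.35 j [-0.75  0.21  0.62  2.05 -0.16  0.93 -0.15]
[0.4766 0.0653 0.105 ] ->cm [-0.44  0.06  9.61]
```

View pics/w3.png

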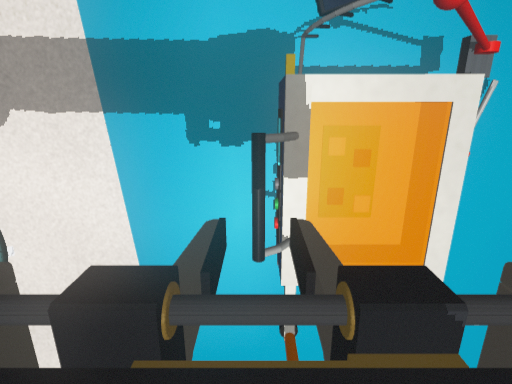

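The wrist view shows the bar at (259,195), centred between the fingers and parallel to them, with the hood edge to its right and the pointer well away in the top right corner.

Emit:
servo_tool:
  moves:
    - [0.45,-0.4,0,3,0]
    - [0.45,-0.4,0,6,0]
    - [0.45,-0.4,0,8.5,0]
    - [0.45,-0.4,0,9.5,0]
    - [0.45,-0.4,0,9.5,0]
    - [0,-0.4,0,9.5,0]
    - [0,-0.4,0,9.5,0]
    - [0,-0.4,0,9.5,0]
  force: 20

```text
time: 9.35
ee_pos: [0.4773, 0.061, 0.1071]
ee_rot: [0.0, 0.739, 0.674, 0.001]
ft_force: [0.2, -0.2, 0.5]
width: 0.0133
gripper_force: 0.0
```

Emit:
servo_tool:
  moves:
    - [0,0,0,0,0]
    - [0,0,0,0,0]
    - [0,0,0,0,0]

```text
time: 9.72
ee_pos: [0.4766, 0.0611, 0.107]
ee_rot: [-0.0, 0.739, 0.674, -0.0]
ft_force: [-2.4, 0.1, 6.2]
width: 0.0109
gripper_force: 20.0
```

```bash
cat > arc.py <<'E'
from h import *
import sys
o=monitor.get_obs();e=o["ee_pos"];d=e+[0,0,.019]-hinge
print("bar radius",np.hypot(d@xb,d[2]),"hood",np.arctan2(d[2],-(d@xb))-.1643,"y",d@yb)
y=d@yb
for th in map(float,sys.argv[1:]):
    a=th+.1643;print(th,end=' ');go(hinge-.2078*np.cos(a)*xb+y*yb+[0,0,.2078*np.sin(a)-.019])
E
python3 arc.py 0 .1 .2 .3 .4 .5 .6 .7 .8 .857 | awk '!/ee/||!s++'
```

```text
bar radius 0.20774283776618888 hood 0.009801681838273651 y -0.004173523774605809
0.0 ee [0.4766 0.0611 0.107 ] yaw of y -5.29 F [-2.38  0.09  6.17] w 0.0109 g 20.001100301742554 t 9.725 j [-0.67  0.37  0.57  2.13 -0.3   0.72  0.  ]
[0.4762 0.0611 0.105 ] ->cm [-0.   -0.04  0.2 ]
[0.4806 0.0607 0.1253] ->cm [ 0.    0.4  -1.83]
[0.487  0.0601 0.145 ] ->cm [ 0.    1.04 -3.81]
[0.4953 0.0593 0.1641] ->cm [ 0.    1.87 -5.71]
[0.5055 0.0584 0.1821] ->cm [ 0.    2.89 -7.52]
[0.5174 0.0573 0.1991] ->cm [ 0.    4.09 -9.22]
[0.531  0.056  0.2148] ->cm [  0.     5.45 -10.79]
[0.546  0.0546 0.2291] ->cm [  0.     6.96 -12.21]
[0.5624 0.0531 0.2417] ->cm [  0.     8.6  -13.48]
[0.5723 0.0521 0.2482] ->cm [  0.     9.6  -14.13]
```

Emit:
servo_tool:
  moves:
    - [0,0,0.2,-0.9,0]
    - [0,0,0.4,-1.8,0]
    - [0,0,0.7,-2.8,0]
    - [0,0,1.0,-3.8,0]
    - [0,0,1.4,-4.7,0]
    - [0,0,1.9,-5.7,0]
    - [0,0,2.4,-6.6,0]
    - [0,0,2.9,-7.5,0]
  force: 25

```text
time: 10.72
ee_pos: [0.5031, 0.0585, 0.1817]
ee_rot: [-0.002, 0.739, 0.674, -0.002]
ft_force: [-9.6, 2.4, 2.9]
width: 0.0108
gripper_force: 25.0
```

```bash
python3 arc.py .45 .5 .55 .6 .65 .7 .75 .8 .857 | awk '!/ee/||!s++'
```

```text
bar radius 0.20958829090568323 hood 0.39230803011754545 y -0.004283564451292197
0.45 ee [0.5031 0.0585 0.1817] yaw of y -5.28 F [-9.56  2.42  2.92] w 0.0108 g 25.005832314491272 t 10.725 j [-0.7   0.3   0.62  2.01 -0.22  0.91 -0.06]
[0.5112 0.0577 0.1908] ->cm [-0.    0.81 -0.91]
[0.5174 0.0572 0.1991] ->cm [-0.    1.42 -1.75]
[0.524  0.0565 0.2071] ->cm [-0.    2.08 -2.55]
[0.5309 0.0559 0.2148] ->cm [-0.    2.77 -3.33]
[0.5383 0.0552 0.2221] ->cm [-0.    3.5  -4.06]
[0.546  0.0545 0.2291] ->cm [-0.    4.27 -4.76]
[0.554  0.0537 0.2356] ->cm [-0.    5.08 -5.42]
[0.5624 0.053  0.2417] ->cm [-0.    5.91 -6.04]
[0.5722 0.052  0.2482] ->cm [-0.01  6.9  -6.69]
```

Emit:
servo_tool:
  moves:
    - [0,0,0.6,-0.9,0]
    - [0,0,1.2,-1.75,0]
    - [0,0,1.85,-2.55,0]
    - [0,0,2.55,-3.3,0]
    - [0,0,3.3,-4.05,0]
    - [0,0,4.05,-4.75,0]
    - [0,0,4.85,-5.4,0]
    - [0,0,5.7,-6.0,0]

```text
time: 11.72
ee_pos: [0.5599, 0.0531, 0.2442]
ee_rot: [-0.003, 0.739, 0.674, -0.002]
ft_force: [-15.4, 0.8, 18.6]
width: 0.0111
gripper_force: 25.0
```

```bash
python3 arc.py .857 | awk '!/ee/||!s++'
python3 - <<'E'
from h import *
import pickle
f=viewer.grab_frame("top");g=viewer.grab_frame("scene");pickle.dump((f,g),open("f4.pkl","wb"))
cv2.imwrite("pics/top4.png",cv2.resize(f["img"][100:300,130:400,::-1],None,fx=2.9,fy=2.9))
cv2.imwrite("pics/scene4.png",cv2.resize(g["img"][80:270,160:380,::-1],None,fx=3.1,fy=3.1))
E
```

```text
bar radius 0.21121328887404273 hood 0.7970724778443118 y -0.004376412249416959
0.857 ee [0.5599 0.0531 0.2442] yaw of y -5.28 F [-15.43   0.77  18.58] w 0.0111 g 25.00594586133957 t 11.725 j [-0.66  0.32  0.63  1.82 -0.22  1.08 -0.04]
[0.5722 0.0519 0.2482] ->cm [-0.    1.23 -0.41]
```

View pics/scene4.png

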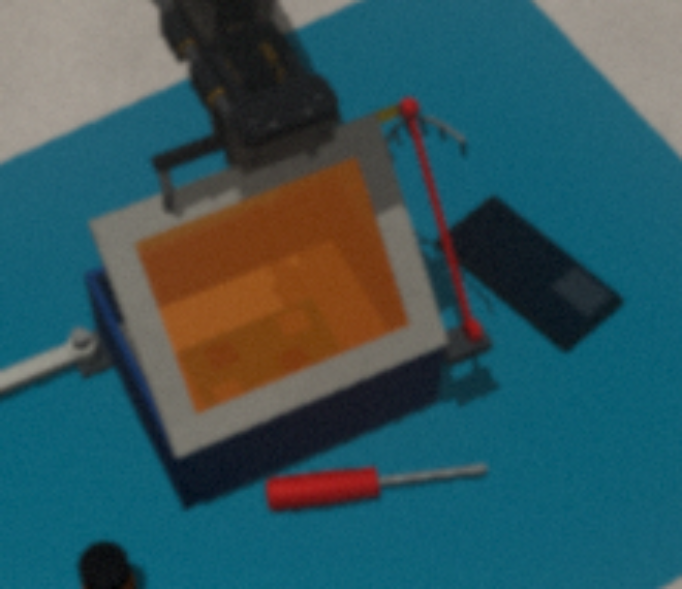

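View pics/top4.png

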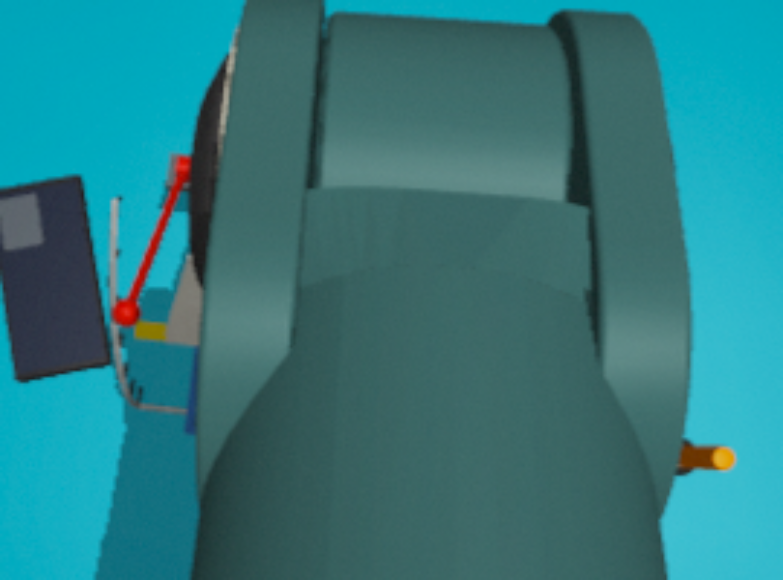

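The scene crop shows the yellow tab at (388,115), just short of the red ball at (408,106). In the top crop the tab at (150,330) is slightly in front of the ball at (126,312). I'll measure the remaining angle.

```bash
cat > ang.py <<'E'
from h import *
import sys,pickle
f,g=pickle.load(open("f4.pkl","rb")) if len(sys.argv)>1 else (viewer.grab_frame("top"),viewer.grab_frame("scene"))
for n,h in(("top",f),("scene",g)):
    P=pts(h);D=P-hinge;x=-(D@xb);y=D@yb;z=D[...,2];hs=cv2.cvtColor(h["img"],cv2.COLOR_RGB2HSV);r=np.hypot(x,z)
    red=((hs[...,0]<8)|(hs[...,0]>172))&(hs[...,1]>140)&(hs[...,2]>60)&(abs(y-.132)<.02)
    rod=red&(r>.03)&(r<.16)&(z>0);b=red&(r>.165)&(r<.195)&(z>.05)
    hood=(hs[...,1]<90)&(hs[...,2]>60)&(abs(y)<.108)&(r>.03)&(r<.165)&(abs(np.arctan2(z,x)-.82)<.2)
    tab=(hs[...,0]>20)&(hs[...,0]<35)&(hs[...,1]>120)&(r>.14)&(r<.2)&(y>.1)&(z>.05)
    for k,m in(("rod",rod),("ball",b),("hood",hood),("tab",tab)):
        if m.sum()>3:
            s=""
            if k=="hood": a=np.polyfit(x[m],z[m],1);s=f"slope {np.arctan(a[0]):.3f}"
            print(n,k,m.sum(),"ang %.3f r %.3f y %.3f"%(np.median(np.arctan2(z,x)[m]),np.median(r[m]),np.median(y[m])),s)
E
python3 ang.py 1
```

```text
top rod 98 ang 0.865 r 0.103 y 0.130 
top ball 65 ang 0.863 r 0.180 y 0.130 
top hood 116 ang 0.808 r 0.147 y 0.103 slope 0.776
top tab 56 ang 0.796 r 0.179 y 0.118 
scene rod 89 ang 0.879 r 0.083 y 0.128 
scene ball 30 ang 0.880 r 0.177 y 0.127 
scene hood 1355 ang 0.831 r 0.117 y 0.008 slope 0.792
scene tab 11 ang 0.808 r 0.177 y 0.115
```

Emit:
servo_tool:
  moves:
    - [0,0,0.3,-0.4,0]
    - [0,0,0.6,-0.6,0]
    - [0,0,0.9,-0.8,0]
    - [0,0,0.9,-0.8,0]
    - [0,0,0.9,-0.8,0]
    - [0,0,0.9,-0.8,0]

```text
time: 12.58
ee_pos: [0.5714, 0.052, 0.2516]
ee_rot: [-0.0, 0.739, 0.674, 0.0]
ft_force: [-7.9, 1.6, 9.1]
width: 0.0111
gripper_force: 25.0
```

```bash
python3 arc.py .857; python3 ang.py
```

```text
bar radius 0.2111510926879329 hood 0.8619054972124779 y -0.0044074970174473385
0.857 ee [0.5714 0.052  0.2516] yaw of y -5.3 F [-7.93  1.59  9.14] w 0.0111 g 24.999317228794098 t 12.575 j [-0.65  0.33  0.64  1.79 -0.22  1.09 -0.03]
[0.5722 0.0519 0.2482] ->cm [-0.    0.09  0.34]
top rod 98 ang 0.866 r 0.101 y 0.130 
top ball 61 ang 0.869 r 0.181 y 0.130 
top hood 121 ang 0.877 r 0.141 y 0.103 slope 0.849
top tab 52 ang 0.859 r 0.179 y 0.117 
scene rod 72 ang 0.880 r 0.072 y 0.128 
scene ball 28 ang 0.879 r 0.176 y 0.127 
scene hood 1330 ang 0.885 r 0.119 y 0.004 slope 0.848
scene tab 13 ang 0.859 r 0.176 y 0.115
```

Emit:
servo_tool:
  moves:
    - [0,0,0,0,0]
    - [0,0,0,0,0]
    - [0,0,0,0,0]
    - [0,0,0,0,0]

```text
time: 13.18
ee_pos: [0.5714, 0.052, 0.2516]
ee_rot: [-0.0, 0.739, 0.674, 0.0]
ft_force: [-7.8, 1.8, 8.6]
width: 0.0111
gripper_force: 25.0
```

```bash
python3 ang.py|grep -v rod
python3 - <<'E'
from h import *
f=viewer.grab_frame("top");P=pts(f);hs=cv2.cvtColor(f["img"],cv2.COLOR_RGB2HSV)
m=(hs[...,0]<22)&(hs[...,1]>120)&(hs[...,2]>120)&(P[...,2]>.09)&(P[...,2]<.11)&(P[...,1]<-.15)
k=np.median(P[m],0);d=k-[.5068,-.0669,0.];print(m.sum(),k,"leg",np.arctan2(-d@yb,d@xb));go()
E
```

```text
top ball 62 ang 0.865 r 0.180 y 0.130 
top hood 123 ang 0.876 r 0.141 y 0.104 slope 0.847
top tab 53 ang 0.860 r 0.178 y 0.118 
scene ball 28 ang 0.880 r 0.177 y 0.128 
scene hood 1331 ang 0.885 r 0.119 y 0.005 slope 0.847
scene tab 13 ang 0.863 r 0.177 y 0.114 
44 [ 0.49997975 -0.1846939   0.09888224] leg 1.5355001435296474
ee [0.5714 0.052  0.2516] yaw of y -5.3 F [-6.76  0.6   8.66] w 0.0106 g 24.999240338802338 t 13.325 j [-0.65  0.33  0.64  1.79 -0.22  1.09 -0.03]
```

The top view gives a leg angle of 1.535, fairly near the 1.5 limit, so I'll measure it more carefully before handing in.

Run:
```python
from h import *
import pickle
d0=pickle.load(open("f0.pkl","rb"));f4,g4=pickle.load(open("f4.pkl","rb"))
for n,h in(("top0",d0["top"]),("scene0",d0["scene"]),("top4",f4),("scene4",g4)):
    P=pts(h);hs=cv2.cvtColor(h["img"],cv2.COLOR_RGB2HSV);D=P-hinge;X=D@xb+.09;Y=D@yb;Z=P[...,2]
    kn=(hs[...,0]<22)&(hs[...,1]>110)&(hs[...,2]>50)&(Z>.03)&(Z<.11)&(Y<-.15)&(Y>-.3)&(X<.08)
    t=kn&(Z>.092)
    leg=(hs[...,1]<110)&(hs[...,2]>60)&(Z>.012)&(Z<.03)&(Y<-.14)&(Y>-.235)&(X<.06)&(X>-.1)
    print(n,"knob top",t.sum(),X[t].mean().round(4),Y[t].mean().round(4),"extent X",np.percentile(X[t],[3,97]).round(4),"Y",np.percentile(Y[t],[3,97]).round(4))
    if leg.sum()>10:
        vx,vy,x0,y0=cv2.fitLine(np.c_[X[leg],Y[leg]].astype(np.float32),cv2.DIST_HUBER,0,.001,.001).ravel()
        s=-np.sign(vy);print("  leg",leg.sum(),"dir",np.arctan2(-vy*s,vx*s).round(3),"X at Y=-.1288:",(x0+vx/vy*(-.1288-y0)).round(4))
```

```text
top0 knob top 48 0.034 -0.1848 extent X [0.0282 0.0399] Y [-0.1918 -0.1784]
  leg 311 dir 0.446 X at Y=-.1288: -0.0765
scene0 knob top 39 0.0374 -0.1891 extent X [0.0304 0.0436] Y [-0.1951 -0.1831]
  leg 229 dir 0.441 X at Y=-.1288: -0.0834
top4 knob top 50 -0.0693 -0.2464 extent X [-0.0759 -0.0629] Y [-0.2538 -0.2405]
scene4 knob top 38 -0.066 -0.2508 extent X [-0.0722 -0.0599] Y [-0.2566 -0.245 ]
  leg 253 dir 1.584 X at Y=-.1288: -0.0669
```

Three independent estimates agree. The knob's chord from both cameras gives a leg angle of 1.56, and the leg's own line gives 1.58, so the leg is seated. The hood is at 0.85, level with the mark.

```bash
python3 -c "
from station import job
print(job.sign_off())"
```

```text
the job is handed in; nothing more can be done
None
```

I handed the job in, with no verdict returned: the leg is seated at its end stop (about 1.56 rad), and the gripper is holding the hood at about 0.85 rad, level with the red pointer by camera measurement. The pointer did not measurably move, and I saw no shift in the jar, phone or screwdriver.

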